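Clear the bench after crushing tests: close tins, nest pots, tip setts into the tray

ROBOT

A 7-joint arm with a two-finger parallel gripper is mounted at the origin on a cart in front of the work surface, level with it; the furniture and walls round the work are solid. World frame = base frame: x ahead of the robot, y to its left, z up, the work surface at z = 0. Lengths are in m, angles in rad, forces in N, time in s.
With the tool pointing down it reaches from about 0.425 to 0.825 m from the base axis. Payload 3.6 kg.
Tool frame: the origin (TCP) lies between the finger pads; the fingertips stand arm.tip_reach ahead of it and the grasp point (between the pads) lies 6 mm ahead of it (arm.tip_reach is the distance from the TCP to the fingertips, in m); z points along the fingers, x is the direction in which the jaws open and shut, and the axes are right-handed (so a half turn about z gives the same grasp; the last joint's range is limited). The gripper opens to 93 mm and grips with 3 to 60 N. Pads are 15 mm wide; open, the fingers measure 128 mm over their backs; the gripper's body (75 mm by 188 mm) begins 65 mm behind the grasp point.
Start: joints at [1.103, 0.615, -0.013, 1.423, 0.008, 1.103, -0.04], TCP at [0.278, -0.588, 0.244] pointing down, gripper open.
Joint ranges: [-3.12, 3.12], [-0.3, 2.06], [-1.34, 1.32], [0.26, 2.42], [-1.36, 4.5], [0.01, 1.98], [-2.84, 2.84]. Speed limits (rad/s): [2.79, 2.79, 3.14, 3.14, 3.14, 3.14, 3.14].

INTERFACE

Orientations are given as a unit quaternion [x, y, z, w].
In Python, from bench import get_obs, eyes, ticket, models, arm gives the robot as it stands.
- The arm moves only by the shell command python3 -m handwheel 'ROWS' [FORCE]. ROWS is text: rows parted by semicolons, each of 5 numbers parted by spaces: the shift along the tool's x, y, z in cm, then the turn about the tool's z in rad, then the opening, from 0 (shut) to 1 (fully open). A call has 1 to 20 rows; each row is the pose to reach, as a shift and turn from the pose measured when the call began, along the tool's axes at that moment; what a row does not reach only later rows make up. A row lasts 1/12 s, in which the tool goes at most 41.7 mm and 7.16 degrees, less where a joint would pass 70% of its speed; a pose out of reach is approached as far as the arm can. A call with a gripper value outside its range is refused whole. The fingers move at their own pace and stop on an object; FORCE is the grip in N (left out, the last holds). Time passes only in rows, so rows that repeat a pose let the fingers close. It gives the time, the measured TCP pose, the force and the opening at its end, in the units of the state.
- get_obs(): the state, without advancing time (a new reading comes with each control period).
- eyes.get_image(name): name is "side" or "top"; returns a dict with "img" (400x640x3 uint8, red, green, blue), "depth" (400x640 float32, m along the optical axis (not along the pixel's ray), 0 where there is no reading), "vfov" (degrees; the focal length in pixels is half the picture's height over the tangent of half this angle, whatever the lens; pixels are square), "cx", "cy" (the principal point, pixels), "T" (4x4, takes a point from camera to world coordinates). Camera axes: x right, y up, looking along -z (the intrinsics and any distortion apply to the point x, -y, -z); pixel columns grow to the right and rows downward; lengths in m; the calibration is good to about 2 mm. A picture is of the moment at which its call begins.
- ticket.job_done(): hands the job in, once; it reports no verdict.
Trained networks look in a picture, given as the dict that the camera call returned (one of the last four; its "shot" number tells which), for a name from the list of things; names that differ only in an ending like _2 or _b are one class to them, and where a whole thing is asked for, a point or a joint stands for the part that bears it (a point fixed in the world has none). Each returns a list of dicts, best first, with "confidence" (0 to 1); they miss things now and then, are a little off and sometimes report something else, mostly with a low value. They report only what shows in the picture. A call takes as long as a camera call.
- models.find_in(name, picture): "location" ([row, column] in pixels, amid what is visible of it).
- models.masks_of(name, picture): "region" (400x640 bool, what is visible of it) and "location" ([row, column] in pixels, amid what is visible of it).
- models.place_of(name, picture): "location" ([row, column] in pixels: a listed point, or the origin of a listed thing).
The state is a dict: "t": time; "joint_positions": joint angles; "joint_vel": joint speeds; "joint_torque": joint torques, N m; "tcp_pos": TCP position; "orientation": TCP orientation; "force": force on the tool from outside, world axes, zero at the start; "torque": the same for the moment, N m; "width": finger opening in m.
Only numpy, scipy, OpenCV 4.12 (cv2) and the standard library are available. Lean on these libraries where they do the work, as an engineer would, in place of code of your own. Each camera call takes 0.05 s, during which the arm holds its last target. There are 200 camera calls.

TASK

The crushing tests are over, so clear the bench. First press the lids of the moisture tins fully home, so that no rubble dust gets in, and take the two capping pots out of the rubble tray; nest the three pots in one another on the bench, the middle-sized in the large and the small in the middle-sized, each flat on the floor of the next, with the handles turned to clear each other. When the tins are closed and the tray is clear, slide every tested sett along the stand and tip it over the open front edge into the tray; do not lift the setts, and leave the brush and the wash bottle where they are.

Things in the scene. Friction and masses are not known exactly. Their poses are not given: they have to be found in the camera images.
- stand: Low specimen stand, fixed: a steel-faced board 180 mm (own x) by 460 mm (own y) on wooden spacer blocks, its smooth top 72 mm above the bench. Origin: centre of its footprint on the bench. Own -x points to the open front edge (90 mm from the origin), which faces the rubble tray; the back and the two ends have a lip 13 mm high.
- tray: Rubble tray, fixed: a dark steel tray 165 mm (own x) by 460 mm (own y), walls 3 mm thick and 42 mm high (45 mm with the rolled rim), floor 3 mm thick. Origin: centre of its underside on the bench. It stands against the stand's open front edge, 2 mm from it, on the robot's side; same yaw as the stand.
- pot_large_center (a point): Largest aluminium pot, outside diameter 150 mm, 60 deep, wall 2.5, floor 3. Point: on its axis, 30 mm above its underside. Own x: from the axis out along the handle, a level black bar 16 wide and 13 tall whose mid-height is 39 mm above this point (just above the rim), from 77 to 170 mm off the axis; grip it 110 mm off. Stands on the bench to the left, handle pointing away from the robot.
- pot_medium_center (a point): Middle aluminium pot, outside diameter 124 mm, 60 deep, wall 2.5, floor 3. Point: on its axis, 30 mm above its underside. Own x: from the axis out along the handle, a level black bar 16 wide and 13 tall whose mid-height is 39 mm above this point (just above the rim), from 64 to 170 mm off the axis; grip it 110 mm off. Starts in the tray's left end, handle out over that end. Nested, its point is 3 mm above the large pot's; a handle lying over another keeps it from going down.
- pot_small_center (a point): Smallest aluminium pot, outside diameter 98 mm, 60 deep, wall 2.5, floor 3. Point: on its axis, 30 mm above its underside. Own x: from the axis out along the handle, a level black bar 16 wide and 13 tall whose mid-height is 39 mm above this point (just above the rim), from 51 to 170 mm off the axis; grip it 110 mm off. Starts in the tray's right end, handle out over that end. Nested, its point is 3 mm above the middle pot's.
- tin_0_center (a point): Round aluminium moisture tin standing on the bench to the right: diameter 67 mm, 44 mm tall with its lid home. The point is on its axis 22 mm above its underside. One or two tins are present (None when absent).
- tin_0_lid (a joint): How far that tin's lid stands up from home, m: 0 fully home, 0.007 to 0.011 at the start. It slides straight down when pressed anywhere on top: a push fit with about 3 N of friction, stays where it is left. Its flat top (diameter 65 mm) is 44 mm plus this value above the bench.
- tin_1_center (a point): Round aluminium moisture tin standing on the bench to the right: diameter 67 mm, 44 mm tall with its lid home. The point is on its axis 22 mm above its underside. One or two tins are present (None when absent).
- tin_1_lid (a joint): How far that tin's lid stands up from home, m: 0 fully home, 0.007 to 0.011 at the start. It slides straight down when pressed anywhere on top: a push fit with about 3 N of friction, stays where it is left. Its flat top (diameter 65 mm) is 44 mm plus this value above the bench.
- sett_0_center (a point): Tested stone sett, a grey block standing flat on the stand: 90 x 90 mm (own x, y), 50 mm tall, about 1.1 kg (varies); too wide to grasp, too heavy to lift, slides with 4 to 11 N. Point: its centre. Three or four setts are present (None when absent), side by side along the stand; where each stands varies.
- sett_1_center (a point): Tested stone sett, a grey block standing flat on the stand: 90 x 90 mm (own x, y), 50 mm tall, about 1.1 kg (varies); too wide to grasp, too heavy to lift, slides with 4 to 11 N. Point: its centre. Three or four setts are present (None when absent), side by side along the stand; where each stands varies.
- sett_2_center (a point): Tested stone sett, a grey block standing flat on the stand: 90 x 90 mm (own x, y), 50 mm tall, about 1.1 kg (varies); too wide to grasp, too heavy to lift, slides with 4 to 11 N. Point: its centre. Three or four setts are present (None when absent), side by side along the stand; where each stands varies.
- sett_3_center (a point): Tested stone sett, a grey block standing flat on the stand: 90 x 90 mm (own x, y), 50 mm tall, about 1.1 kg (varies); too wide to grasp, too heavy to lift, slides with 4 to 11 N. Point: its centre. Three or four setts are present (None when absent), side by side along the stand; where each stands varies.
- brush: Flat brush with wooden handle, 206 x 38 x 13 mm, lying near the bench's front edge on the left. Bystander. Origin: centre of its underside.
- bottle: White wash bottle, 208 mm tall, standing at the back behind the stand. Bystander. Origin: on its underside.

How it is judged:
On the way, in this order (a step that is already met when the one before it is completed fails the run):
1. the lids of the tins are fully home and both smaller pots are out of the tray (value of joint each of tin_0_lid, tin_1_lid below 0.0015 m and not (x of pot_medium_center in the frame of tray between -0.125 and 0.125 m and y of pot_medium_center in the frame of tray between -0.275 and 0.275 m) and not (x of pot_small_center in the frame of tray between -0.125 and 0.125 m and y of pot_small_center in the frame of tray between -0.275 and 0.275 m)), for 0.2 s.
2. every sett is in the tray (x of sett_0_center in the frame of tray between -0.08 and 0.08 m and y of sett_0_center in the frame of tray between -0.228 and 0.228 m and z of each of sett_0_center, sett_1_center, sett_2_center, sett_3_center in the frame of tray below 0.072 m and x of sett_1_center in the frame of tray between -0.08 and 0.08 m and y of sett_1_center in the frame of tray between -0.228 and 0.228 m and x of sett_2_center in the frame of tray between -0.08 and 0.08 m and y of sett_2_center in the frame of tray between -0.228 and 0.228 m and x of sett_3_center in the frame of tray between -0.08 and 0.08 m and y of sett_3_center in the frame of tray between -0.228 and 0.228 m), for 0.2 s.
At the end, for the whole second after the job is handed in: Every sett rests in the tray (centre over its floor, under 72 mm up); lids within 1.5 mm of home; large pot upright on the bench outside the tray, the middle pot seated in it and the small one in that: axes within 12 mm, down to the floor within 4 mm, tilt under 0.04 rad (all of step 2 and horizontal distance between pot_medium_center and pot_large_center below 0.012 m and z of pot_medium_center in the frame of pot_large_center between -0.002 and 0.007 m and angle between each of pot_medium_center, pot_small_center, pot_large_center's own z axis and vertical below 0.04 rad and horizontal distance between pot_small_center and pot_medium_center below 0.012 m and z of pot_small_center in the frame of pot_medium_center between -0.002 and 0.007 m and height (world z) of pot_large_center below 0.036 m and value of joint each of tin_0_lid, tin_1_lid below 0.0015 m and not (x of pot_large_center in the frame of tray between -0.125 and 0.125 m and y of pot_large_center in the frame of tray between -0.275 and 0.275 m)); the robot touches nothing.
It fails at once if a sett goes down into the tray while a lid is still open or a pot is still in the tray (height (world z) of any of sett_0_center, sett_1_center, sett_2_center, sett_3_center below 0.07 m and (value of joint any of tin_0_lid, tin_1_lid above 0.003 m or (x of pot_medium_center in the frame of tray between -0.125 and 0.125 m and y of pot_medium_center in the frame of tray between -0.275 and 0.275 m) or (x of pot_small_center in the frame of tray between -0.125 and 0.125 m and y of pot_small_center in the frame of tray between -0.275 and 0.275 m))).
It fails at once if a sett is lifted clear of the stand (height (world z) of any of sett_0_center, sett_1_center, sett_2_center, sett_3_center above 0.135 m).
It fails at once if the brush or the wash bottle is pushed more than 5 cm away or knocked over (distance of any of brush, bottle from where it was at the start of the episode above 0.05 m or angle between bottle's own z axis and vertical above 0.5 rad).
Of sett_0, sett_1, sett_2, sett_3 only 3 to 4 are there at a start; the rules pass over those that are not, and their reading is None.
Of tin_0, tin_1 only 1 to 2 are there at a start; the rules pass over those that are not, and their reading is None.
At some moment in a run one of sett_0, sett_1, sett_2, sett_3, tin_0, tin_1, pot_large may be knocked a few centimetres aside while the robot is not near it.
It also fails if it takes over 192 s, if anything falls off the work surface, if the arm or the gripper's body presses on something with over 40 N, if the wrist force passes 120 N, or if a joint passes its speed limit or range.

## Working session

There is one attempt and no reset: what is moved stays moved. The work goes in short steps, Python scripts to look and compute and a shell command to move; the robot and the scene stay as the last step left them, time stands still between calls to the robot, and variables do not carry over. Pictures are saved under pics/ and viewed, about 12 in all and at most 16, crops included, and the job is handed in when it is done.

```bash
ls; mkdir -p pics; cat > h.py <<'E'
import numpy as np, cv2
from bench import get_obs, eyes, ticket, models, arm
from scipy.spatial.transform import Rotation as R
def cam(n): return eyes.get_image(n)
def K(p):
    f=200/np.tan(np.radians(p['vfov'])/2); return f
def world(p,r,c,d=None,z=None):
    f=K(p); v=np.array([(c-p['cx'])/f,-(r-p['cy'])/f,-1.0]); T=np.array(p['T'])
    if z is not None:
        w=T[:3,:3]@v; return T[:3,3]+w*(z-T[2,3])/w[2]
    if d is None: d=p['depth'][int(round(r)),int(round(c))]
    return T[:3,:3]@(v*d)+T[:3,3]
def cloud(p):
    f=K(p); r,c=np.mgrid[:400,:640]; d=p['depth']
    v=np.stack([(c-p['cx'])/f*d,-(r-p['cy'])/f*d,-d],-1); T=np.array(p['T'])
    return v@T[:3,:3].T+T[:3,3]
def save(p,n): cv2.imwrite('pics/'+n,p['img'][:,:,::-1])
def pose():
    o=get_obs(); return np.array(o['tcp_pos']),R.from_quat(o['orientation'])
def to(x,y,z,jaw=None):
    "shift (cm, tool axes) to TCP target; jaw = world yaw of tool x"
    p,q=pose(); s=q.inv().apply(np.array([x,y,z])-p)*100
    t=None
    if jaw is not None:
        a=q.as_matrix(); cur=np.arctan2(a[1,0],a[0,0]); dy=(jaw-cur+np.pi)%(2*np.pi)-np.pi
        t=[round(-dy,3), round(-dy+np.pi if dy>0 else -dy-np.pi,3)]
    print('shift',s.round(1),'turn',t)
E
python3 - <<'E'
from h import *
o=get_obs(); print(o, arm.tip_reach)
p=cam('top'); s=cam('side'); save(p,'t0.png'); save(s,'s0.png')
print({k:p[k] for k in('vfov','cx','cy','T')},p.keys())
for n in ['tray','stand','pot_large_center','pot_medium_center','pot_small_center','tin_0_center','sett_0_center','brush','bottle']:
  for m,i in (('top',p),('side',s)):
    L=models.place_of(n,i)
    for l in L[:5]:
        if l['confidence']>.3: print(n,m,round(l['confidence'],2),np.round(l['location'],1), world(i,*l['location']).round(3))
E
```

```text
pics
{'t': 0.0, 'joint_positions': array([ 1.10251649,  0.61590724, -0.01260947,  1.4248849 ,  0.00810606,
        1.10342069, -0.04038231]), 'joint_vel': array([3.78143718e-06, 2.67178049e-04, 5.50503502e-04, 1.05967930e-04,
       9.75332733e-04, 7.81035566e-04, 4.07367668e-04]), 'joint_torque': array([-9.93981521e-04, -4.58942664e+01,  2.09143977e-01, -1.65744281e+01,
       -6.08898327e-02,  2.05359631e-02,  2.58033997e-04]), 'tcp_pos': array([ 0.27759791, -0.58693139,  0.24249355]), 'orientation': array([ 8.44872816e-01, -5.34965675e-01, -1.09791042e-03, -6.67546396e-04]), 'force': array([-0.2719303 ,  0.54675704, -0.47547315]), 'torque': array([0.02932913, 0.02500387, 0.00207072]), 'width': 0.09300292226039066} 0.025
{'vfov': 56.48643996067158, 'cx': 317.2315301187329, 'cy': 203.942084630178, 'T': array([[-0.00686013,  0.99432263, -0.10618593,  0.40239906],
       [-0.99973344, -0.00916069, -0.02119281, -0.0843466 ],
       [-0.02204522,  0.10601224,  0.99412042,  1.35461233],
       [ 0.        ,  0.        ,  0.        ,  1.        ]])} dict_keys(['img', 'depth', 'vfov', 'cx'
[... 681 characters left out ...]
337.1] [ 0.484 -0.054  0.014]
pot_small_center top 0.65 [228.4 356.7] [ 0.456 -0.198  0.005]
pot_small_center side 0.91 [211.3 347.7] [ 0.453 -0.148  0.052]
tin_0_center top 0.54 [205.5 225.2] [0.544 0.282 0.003]
tin_0_center top 0.45 [266.7 217.1] [0.323 0.306 0.009]
tin_0_center side 0.72 [196.6 345.8] [ 0.467 -0.327  0.043]
sett_0_center top 0.57 [175.9 384.9] [ 0.627 -0.286  0.116]
sett_0_center side 0.75 [183.8 303.8] [ 0.619 -0.252  0.119]
brush top 0.83 [268.4 220.2] [0.317 0.292 0.016]
brush side 0.77 [298.3 390.7] [0.328 0.325 0.007]
bottle top 0.74 [142.  252.9] [0.771 0.176 0.04 ]
bottle side 0.56 [271.6 230.5] [0.758 0.241 0.023]
bottle side 0.33 [218.9 285.2] [0.629 0.085 0.117]
```

View pics/t0.png

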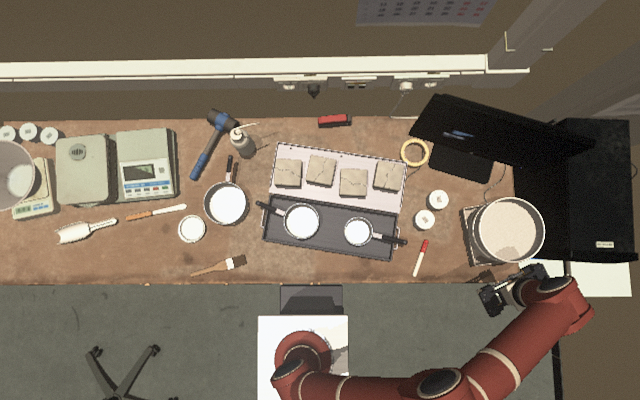

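View pics/s0.png

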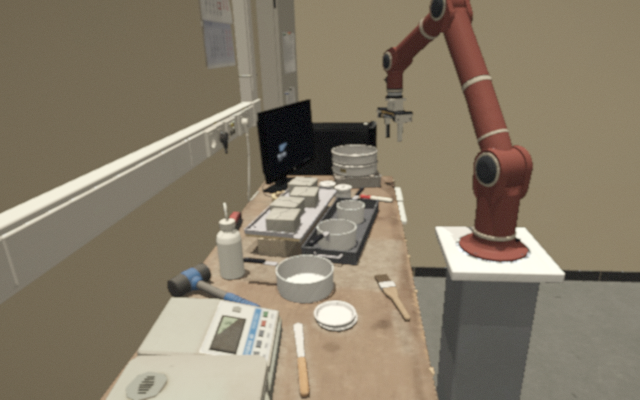

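```bash
cat >> h.py <<'E'
def scene(p,pr=True):
    W=cloud(p); z=W[...,2]; ok=p['depth']>0
    def blob(lo,hi,xr,yr,amin=20):
        m=(ok&(z>lo)&(z<hi)&(W[...,0]>xr[0])&(W[...,0]<xr[1])&(W[...,1]>yr[0])&(W[...,1]<yr[1])).astype(np.uint8)
        n,l,st,_=cv2.connectedComponentsWithStats(m,connectivity=4)
        return [W[l==i] for i in range(1,n) if st[i,4]>=amin]
    return W,blob
E
python3 - <<'E'
from h import *
p=cam('top'); W,blob=scene(p)
for r,c in [(210,120),(250,300),(250,150),(262,400),(200,255),(130,350),(240,440)]: print('bench',r,c,W[r,c].round(3))
for b in blob(.108,.14,(.5,.75),(-.4,.15)):
    rc=cv2.minAreaRect((b[:,:2]*1000).astype(np.float32)); print('sett',np.round(rc,1) if 0 else rc,np.median(b[:,2]).round(3),len(b))
b=np.concatenate(blob(.06,.085,(.5,.75),(-.4,.2),30)); print('stand',cv2.minAreaRect((b[:,:2]*1000).astype(np.float32)))
b=np.concatenate(blob(.03,.055,(.35,.56),(-.4,.2),5)); print('tray',cv2.minAreaRect((b[:,:2]*1000).astype(np.float32)))
for b in blob(.035,.075,(.4,.65),(-.6,-.3)): print('tin?',cv2.minEnclosingCircle((b[:,:2]*1000).astype(np.float32)),np.median(b[:,2]).round(4),len(b), b[:,:2].mean(0).round(3))
for b in blob(.052,.09,(.3,.75),(-.5,.4),8): 
  if b[:,2].max()<.1: print('pot?',b.mean(0).round(3),b.min(0).round(3),b.max(0).round(3),len(b))
for n in ['pot_large_center','pot_medium_center','pot_small_center','tin_0_center','sett_0_center']:
  for l in models.masks_of(n,p)[:5]:
    m=l['region']; print(n,round(l['confidence'],2),np.round(l['location']),m.sum(),W[m].mean(0).round(3), W[m].min(0).round(3),W[m].max(0).round(3))
E
```

```text
bench 210 120 [ 0.532  0.675 -0.003]
bench 250 300 [0.38  0.008 0.001]
bench 250 150 [ 0.384  0.557 -0.002]
bench 262 400 [ 0.335 -0.351 -0.002]
bench 200 255 [0.564 0.173 0.001]
bench 130 350 [ 0.823 -0.179  0.002]
bench 240 440 [ 0.413 -0.497 -0.002]
sett ((651.6500244140625, -70.33653259277344), (89.63925170898438, 89.68053436279297), 77.59300994873047) 0.122 710
sett ((645.8458251953125, 41.075679779052734), (90.37532806396484, 90.50558471679688), 85.88509368896484) 0.122 712
sett ((630.9781494140625, -298.6966552734375), (90.51020050048828, 91.42819213867188), 78.12139129638672) 0.122 729
sett ((609.4746704101562, -179.13201904296875), (89.74725341796875, 90.44644927978516), 86.42059326171875) 0.122 719
stand ((603.34375, -105.39349365234375), (497.1222229003906, 252.1234588623047), 80.60722351074219)
tray ((464.4898681640625, -91.00326538085938), (600.6802978515625, 166.526123046875), 80.35743713378906)
tin? ((616.63037109375, -355.0179443359375), 32.092960357666016) 0.0723 34 [ 0.619 -0.354]
tin? ((556.5650024414062, -480.468994140625), 34.169166564941406) 0.0537 308 [ 0.556 -
[... 1384 characters left out ...]
202. 225.] 1543 [0.558 0.275 0.026] [ 0.402 -0.084 -0.005] [0.707 0.345 1.355]
pot_medium_center 0.61 [215. 299.] 1096 [0.492 0.014 0.031] [ 0.402 -0.084 -0.002] [0.551 0.152 1.355]
pot_medium_center 0.6 [169. 320.] 738 [ 0.647 -0.069  0.121] [ 0.402 -0.116  0.067] [ 0.702 -0.018  1.355]
pot_small_center 0.64 [218. 300.] 1154 [0.492 0.015 0.031] [ 0.402 -0.084 -0.004] [0.553 0.152 1.355]
tin_0_center 0.89 [222. 422.] 340 [ 0.485 -0.425  0.063] [ 0.402 -0.479 -0.003] [ 0.525 -0.084  1.355]
tin_0_center 0.68 [184. 353.] 813 [ 0.607 -0.18   0.121] [ 0.402 -0.232  0.065] [ 0.67  -0.084  1.355]
sett_0_center 0.85 [175. 390.] 735 [ 0.627 -0.294  0.123] [ 0.402 -0.347  0.078] [ 0.679 -0.084  1.355]
```

```bash
python3 - <<'E'
from h import *
p=cam('top'); i=p['img'][140:280,190:460,::-1]; cv2.imwrite('pics/t1.png',cv2.resize(i,None,fx=2.9,fy=2.9,interpolation=cv2.INTER_CUBIC))
E
```

```text
(no output)
```

View pics/t1.png

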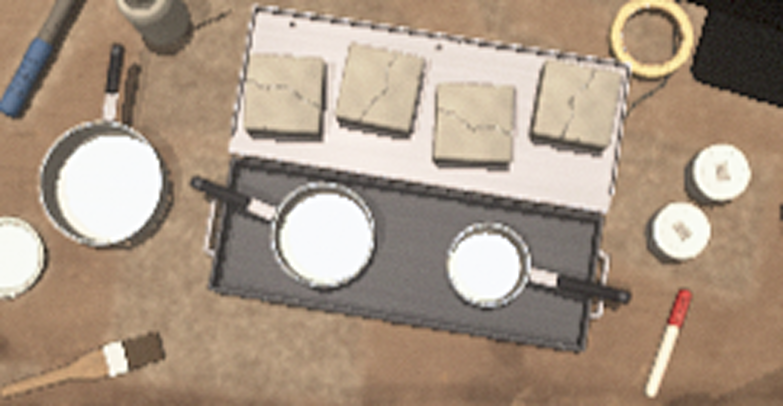

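```bash
cat >> h.py <<'E'
from scipy.optimize import least_squares
def pots(p,guess={'L':(.547,.275),'M':(.485,.01),'S':(.455,-.193)},base={'L':0,'M':.003,'S':.003}):
    W,_=scene(p); out={}
    for k,g in guess.items():
        r={'L':.075,'M':.062,'S':.049}[k]; b=base[k]; c=np.array(g)
        zz=W[...,2]; ok=(p['depth']>0)
        for it in range(3):
            d=np.hypot(W[...,0]-c[0],W[...,1]-c[1])
            m=ok&(zz>b+.045)&(zz<b+.066)&(abs(d-r+.001)<(.02,.012,.008)[it])
            q=W[m][:,:2]
            c=least_squares(lambda v:np.hypot(q[:,0]-v[0],q[:,1]-v[1])-(r-.001),c,loss='soft_l1',f_scale=.002).x
        d=np.hypot(W[...,0]-c[0],W[...,1]-c[1])
        h=W[ok&(zz>b+.066)&(zz<b+.085)&(d>r+.025)&(d<.175)]
        dv=np.median(h[:,:2],0)-c if len(h) else np.zeros(2)
        a=np.arctan2(dv[1],dv[0])
        out[k]=(c,a,len(q),len(h),np.median(h[:,2]) if len(h) else 0,c+.11*np.array([np.cos(a),np.sin(a)]))
    return out
E
python3 - <<'E'
from h import *
p=cam('top'); 
for k,v in pots(p).items(): print(k,v[0].round(4),'ang',np.degrees(v[1]).round(1),v[2:4],v[4].round(3),'grip',v[5].round(4))
W,blob=scene(p)
print('around large:')
for y in np.arange(.2,.5,.03):
  print(y.round(2),[ (lambda m: round(float(W[m][:,2].max()),3) if m.any() else None)((p['depth']>0)&(abs(W[...,0]-x)<.015)&(abs(W[...,1]-y)<.015)) for x in np.arange(.38,.74,.03)])
to(.486,-.430,.10); to(.486,-.430,.0675); to(.556,-.480,.11)
E
```

```text
L [0.5504 0.2696] ang -70.9 (192, 184) 0.076 grip [0.5864 0.1657]
M [ 4.848e-01 -1.000e-04] ang -14.2 (113, 1010) 0.073 grip [ 0.5914 -0.0271]
S [ 0.4472 -0.1979] ang -27.6 (88, 1167) 0.073 grip [ 0.5447 -0.2488]
around large:
0.2 [0.014, 0.005, 0.007, 0.006, 0.06, 0.063, 0.064, 0.063, 0.007, 0.006, 0.004, 0.006]
0.23 [0.009, 0.008, 0.005, 0.058, 0.065, 0.01, 0.009, 0.06, 0.063, 0.007, 0.005, 0.08]
0.26 [0.005, 0.004, 0.006, 0.063, 0.008, 0.01, 0.011, 0.009, 0.071, 0.079, 0.08, 0.081]
0.29 [0.005, 0.008, 0.005, 0.064, 0.036, 0.009, 0.009, 0.009, 0.065, 0.008, 0.006, 0.007]
0.32 [0.006, 0.004, 0.006, 0.006, 0.063, 0.064, 0.009, 0.063, 0.061, 0.005, 0.008, 0.008]
0.35 [0.007, 0.006, 0.022, 0.02, 0.019, 0.064, 0.065, 0.065, 0.007, 0.005, 0.032, 0.036]
0.38 [0.007, 0.023, 0.021, 0.017, 0.021, 0.007, 0.006, 0.008, 0.006, 0.034, 0.037, 0.037]
0.41 [0.006, 0.023, 0.017, 0.016, 0.018, 0.006, 0.006, 0.009, 0.006, 0.033, 0.034, 0.006]
0.44 [0.006, 0.011, 0.019, 0.021, 0.02, 0.011, 0.007, 0.06, 0.06, 0.041, 0.029, 0.007]
0.47 [0.007, 0.005, 0.006, 0.007, 0.006, 0.011, 0.028, 0.067, 0.072, 0.081, 0.084, 0.09]
shift [ -5.3 -25.5  14.4] turn None
shift [ -5.3 -25.5  17.6] turn None
shift [  2.2 -29.7  13.4] turn None
```

```bash
python3 -m handwheel '-5.3 -25.5 0 0 0;-5.3 -25.5 0 0 0;-5.3 -25.5 0 0 0;-5.3 -25.5 0 0 0;-5.3 -25.5 0 0 0;-5.3 -25.5 0 0 0;-5.3 -25.5 4 0 0;-5.3 -25.5 8 0 0;-5.3 -25.5 12 0 0;-5.3 -25.5 14.5 0 0;-5.3 -25.5 15.5 0 0;-5.3 -25.5 16 0 0;-5.3 -25.5 16.4 0 0;-5.3 -25.5 16.8 0 0;-5.3 -25.5 17.1 0 0;-5.3 -25.5 17.3 0 0;-5.3 -25.5 17.4 0 0;-5.3 -25.5 17.5 0 0;-5.3 -25.5 17.5 0 0' 20
python3 - <<'E'
from h import *
o=get_obs();print(o['tcp_pos'],o['force'],o['joint_positions']); to(.486,-.43,.068)
E
```

```text
t: 2.98
tcp_pos: [0.4868, -0.4312, 0.0702]
orientation: [0.845, -0.535, 0.002, -0.0]
force: [-0.4, 1.0, 5.8]
width: 0.0009
[ 0.48684821 -0.43117247  0.07018521] [-0.42059463  1.04146936  5.83428019] [ 0.70290078  0.80459097 -0.02004984  1.59059144  0.02075312  0.74352859
 -0.45514748]
shift [-0.1  0.   0.2] turn None
```

```bash
python3 -m handwheel '0 0 0.2 0 0;0 0 0.3 0 0;0 0 0.4 0 0;0 0 0.4 0 0'
```

```text
t: 3.32
tcp_pos: [0.4869, -0.4312, 0.07]
orientation: [0.845, -0.535, 0.002, 0.0]
force: [-4.9, 5.0, 17.4]
width: 0.0007
```

```bash
python3 -m handwheel '0 0 0.4 0 0;0 0 0.6 0 0;0 0 0.6 0 0'; python3 - <<'E'
from h import *
to(.556,-.480,.11); to(.556,-.480,.07)
E
```

```text
t: 3.57
tcp_pos: [0.4869, -0.4312, 0.0699]
orientation: [0.845, -0.535, 0.002, 0.0]
force: [-7.5, 7.2, 28.2]
width: 0.0002
shift [ 7.4 -4.2 -4. ] turn None
shift [ 7.4 -4.2  0. ] turn None
```

Lid home (hard stop at 28 N). Next tin.

```bash
python3 -m handwheel '0 0 -4 0 0;0 0 -4 0 0;7.4 -4.2 -4 0 0;7.4 -4.2 -4 0 0;7.4 -4.2 -4 0 0;7.4 -4.2 -2.5 0 0;7.4 -4.2 -1.5 0 0;7.4 -4.2 -1 0 0;7.4 -4.2 -0.6 0 0;7.4 -4.2 -0.3 0 0;7.4 -4.2 0 0 0;7.4 -4.2 0.3 0 0;7.4 -4.2 0.6 0 0;7.4 -4.2 0.6 0 0;7.4 -4.2 0.6 0 0'
python3 - <<'E'
from h import *
print(get_obs()['force'])
p=cam('top'); W,_=scene(p); dark=p['img'].max(-1)<70
for k,(c,r) in {'L':((.5504,.2696),.075),'M':((.4848,0),.062),'S':((.4472,-.1979),.049)}.items():
    d=np.hypot(W[...,0]-c[0],W[...,1]-c[1]); m=(p['depth']>0)&dark&(W[...,2]>.063)&(W[...,2]<.088)&(d>r+.03)&(d<.175)
    q=W[m]; a=np.arctan2(q[:,1]-c[1],q[:,0]-c[0]); am=np.median(a); print(k,len(q),np.degrees(am).round(1),np.degrees(a.std()).round(1),'z',np.median(q[:,2]).round(3),'grip',(np.array(c)+.11*np.array([np.cos(am),np.sin(am)])).round(4), 'maxd',d[m].max().round(3))
E
```

```text
t: 4.82
tcp_pos: [0.5559, -0.48, 0.07]
orientation: [0.845, -0.535, 0.002, 0.0]
force: [-8.0, 6.5, 21.9]
width: 0.0003
[-8.01456898  6.48902158 21.88020578]
L 74 -9.7 44.0 z 0.076 grip [0.6588 0.2511] maxd 0.173
M 39 67.3 12.5 z 0.077 grip [0.5272 0.1015] maxd 0.166
S 95 -104.5 11.5 z 0.078 grip [ 0.4196 -0.3044] maxd 0.168
```

```bash
python3 - <<'E'
from h import *
p=cam('top'); W,_=scene(p); img=p['img'].astype(int)
m=(p['depth']>0)&(W[...,2]>.064)&(W[...,2]<.095)&(img.min(-1)>110)&(W[...,0]>.5)&(W[...,0]<.75)&(W[...,1]>-.4)&(W[...,1]<.15)
q=(W[m][:,:2]*1000).astype(np.float32); rc=cv2.minAreaRect(q); print(rc)
m=(p['depth']>0)&(W[...,2]>.064)&(W[...,2]<.095)&(W[...,0]>.5)&(W[...,0]<.75)&(W[...,1]>-.4)&(W[...,1]<.15)
n,l,st,_=cv2.connectedComponentsWithStats(m.astype(np.uint8)); i=1+st[1:,4].argmax(); print(cv2.minAreaRect((W[l==i][:,:2]*1000).astype(np.float32)),st[i])
x0,y0=.4848+.112*np.cos(np.radians(68)),.112*np.sin(np.radians(68)); print(x0,y0)
to(.556,-.48,.25); to(x0,y0,.25,np.radians(-22)); to(x0,y0,.079)
E
```

```text
((603.673828125, -110.11734008789062), (489.4371032714844, 250.37452697753906), 80.83763122558594)
((635.0549926757812, -129.2687530517578), (460.87957763671875, 181.81227111816406), 80.4154052734375) [ 269  144  139   69 3892]
0.5267559384625822 0.1038445917114802
shift [  0.1  -0.  -18. ] turn None
shift [-54.  -22.3 -18.1] turn [np.float64(-0.746), np.float64(2.396)]
shift [-54.  -22.3  -1. ] turn None
```

```bash
python3 -m handwheel '0 0 -4 0 0;0 0 -8 0 0;0 0 -12 0 0;-6 -2 -18 0 0;-54 -22.3 -18 -0.746 0.35;-54 -22.3 -18 -0.746 0.35;-54 -22.3 -18 -0.746 0.35;-54 -22.3 -18 -0.746 0.35;-54 -22.3 -18 -0.746 0.35;-54 -22.3 -18 -0.746 0.35;-54 -22.3 -18 -0.746 0.35;-54 -22.3 -18 -0.746 0.35;-54 -22.3 -18 -0.746 0.35;-54 -22.3 -18 -0.746 0.35;-54 -22.3 -18 -0.746 0.35;-54 -22.3 -18 -0.746 0.35;-54 -22.3 -18 -0.746 0.35;-54 -22.3 -18 -0.746 0.35;-54 -22.3 -18 -0.746 0.35;-54 -22.3 -18 -0.746 0.35'
python3 - <<'E'
from h import *
to(.5268,.1038,.12,np.radians(-22)); to(.5268,.1038,.079)
p=cam('top'); W,blob=scene(p)
for b in blob(.035,.075,(.4,.65),(-.6,-.38)): print('tin?',cv2.minEnclosingCircle((b[:,:2]*1000).astype(np.float32)),np.median(b[:,2]).round(4),len(b))
E
```

```text
t: 6.58
tcp_pos: [0.5265, 0.1043, 0.2487]
orientation: [0.982, -0.19, 0.002, 0.001]
force: [0.2, -0.4, -0.2]
width: 0.0323
shift [-0.   0.  12.9] turn [np.float64(0.002), np.float64(-3.139)]
shift [-0.  0. 17.] turn None
tin? ((556.7572631835938, -480.830322265625), 34.69392013549805) 0.0438 300
tin? ((463.993896484375, -582.71337890625), 62.974143981933594) 0.0534 138
tin? ((486.3318786621094, -429.6066589355469), 33.628028869628906) 0.0436 298
```

Both lids now read 44 mm. Down onto the medium pot's handle.

```bash
python3 -m handwheel '0 0 4 0 0.35;0 0 8 0 0.35;0 0 12 0 0.35;0 0 13.5 0 0.35;0 0 15 0 0.35;0 0 16 0 0.35;0 0 17 0 0.35;0 0 17 0 0.35;0 0 17 0 0;0 0 17 0 0;0 0 17 0 0;0 0 17 0 0;0 0 17 0 0;0 0 17 0 0' 55
python3 - <<'E'
from h import *
p=cam('top'); save(p,'t2.png'); s=cam('side'); i=np.vstack([p['img'][150:280,190:450],s['img'][180:310,230:490]])[:,:,::-1]
cv2.imwrite('pics/c2.png',cv2.resize(i,None,fx=2.2,fy=2.2,interpolation=cv2.INTER_CUBIC))
E
```

```text
t: 7.8
tcp_pos: [0.5277, 0.1021, 0.0793]
orientation: [0.982, -0.191, 0.003, 0.001]
force: [0.5, -0.4, 3.0]
width: 0.0153
```

View pics/c2.png

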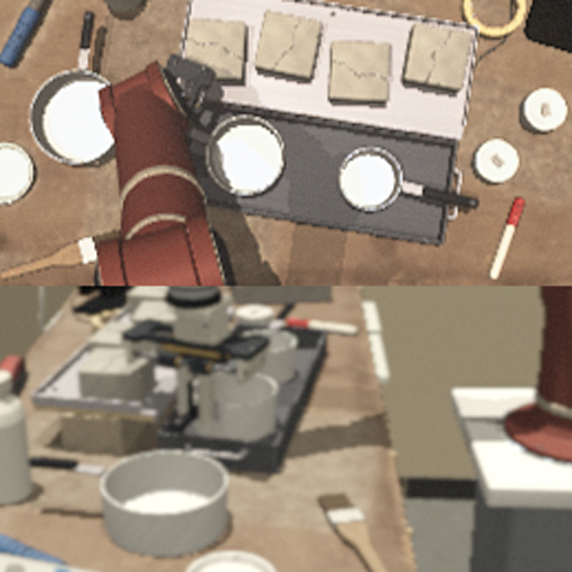

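```bash
python3 -m handwheel '0 0 -1 0 0;0 0 -2 0 0;0 0 -4 0 0;0 0 -6 0 0;0 0 -9 0 0;0 0 -12 0 0;0 0 -14 0 0;0 0 -14 0 0;0 0 -14 0 0' 60
cat >> h.py <<'E'
def heldpot(p,r,zguess,g):
    "fit rim circle of held pot by z band; report plane tilt"
    W,_=scene(p); c=np.array(g); z=W[...,2]; ok=p['depth']>0; zt=zguess
    for it in range(4):
        d=np.hypot(W[...,0]-c[0],W[...,1]-c[1])
        m=ok&(abs(z-zt)<(.03,.02,.015,.012)[it])&(abs(d-r+.001)<(.025,.012,.006,.005)[it]); q=W[m]
        c=least_squares(lambda v:np.hypot(q[:,0]-v[0],q[:,1]-v[1])-(r-.001),c,loss='soft_l1',f_scale=.002).x
    A=np.c_[q[:,:2]-c,np.ones(len(q))]
    s=least_squares(lambda v:A@v-q[:,2],[0,0,zt],loss='soft_l1',f_scale=.002).x
    print('held',c.round(4),'n',len(q),'rim z',s[2].round(4),'slope',s[:2].round(3))
    tp,tq=pose(); dv=c-tp[:2]; print('tcp',tp.round(4),'offset dist',np.hypot(*dv).round(4),'handle ang',np.degrees(np.arctan2(-dv[1],-dv[0])).round(1))
    a=tq.as_matrix(); jy=np.arctan2(a[1,0],a[0,0]); print('jaw',np.degrees(jy).round(1))
    return c
E
python3 - <<'E'
from h import *
p=cam('top'); tp,_=pose(); print(tp,get_obs()['force'],get_obs()['width'])
heldpot(p,.062,tp[2]-.006-.009,tp[:2]-.11*np.array([np.cos(1.187),np.sin(1.187)]))
for k,v in pots(p,{'L':(.55,.27)}).items(): print(k,v)
save(p,'t3.png')
E
```

```text
t: 8.65
tcp_pos: [0.5274, 0.1027, 0.2204]
orientation: [0.982, -0.191, 0.004, 0.001]
force: [-0.3, 0.3, -2.9]
width: 0.015
[0.5263952  0.10231513 0.21890464] [ 0.59651176 -0.33690127 -2.51948275] 0.015514986865751978
held [4.86e-01 3.00e-04] n 133 rim z 0.2019 slope [-0.006  0.013]
tcp [0.5264 0.1023 0.2189] offset dist 0.1097 handle ang 68.4
jaw -22.1
L (array([0.55046076, 0.26884265]), np.float64(-0.132214060155716), 107, 86, np.float64(0.07465851673742707), array([0.65950073, 0.25434144]))
```

```bash
python3 - <<'E'
from h import *
to(.5033,.3678,.20,np.radians(25))
E
```

```text
shift [-12.1 -23.7   1.8] turn [np.float64(-0.821), np.float64(2.32)]
```

```bash
python3 -m handwheel '-2 -4 0 -0.1 0;-4 -8 0 -0.2 0;-6 -12 0 -0.32 0;-8 -16 0 -0.44 0;-10 -19 0 -0.56 0;-11 -21.5 0 -0.68 0;-12.1 -23.7 1 -0.8 0;-12.1 -23.7 1.8 -0.821 0;-12.1 -23.7 1.8 -0.821 0;-12.1 -23.7 1.8 -0.821 0;-12.1 -23.7 1.8 -0.821 0'
python3 - <<'E'
from h import *
p=cam('top'); tp,_=pose()
c=heldpot(p,.062,tp[2]-.017,(.55,.27)); save(p,'t4.png')
s=cam('side'); save(s,'s4.png')
L=pots(p,{'L':(.55,.27)})['L']; print(L[0],L[2])
W,_=scene(p); 
E
```

```text
t: 9.62
tcp_pos: [0.5039, 0.3651, 0.1989]
orientation: [0.977, 0.215, 0.001, 0.004]
force: [-0.2, -0.5, -2.2]
width: 0.0158
held [0.55   0.2628] n 177 rim z 0.1804 slope [-0.016  0.003]
tcp [0.5042 0.3654 0.1995] offset dist 0.1124 handle ang 114.1
jaw 24.8
[0.55100965 0.27060043] 108
```

View pics/s4.png

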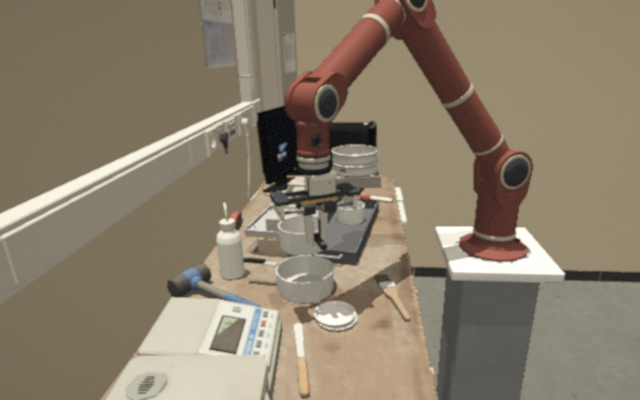

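```bash
python3 - <<'E'
from h import *
to(.505,.370,.15); to(.505,.370,.079)
E
```

```text
shift [ 0.2 -0.4  5. ] turn None
shift [ 0.2 -0.4 12.1] turn None
```

```bash
python3 -m handwheel '0.2 -0.4 1 0 0;0.2 -0.4 3 0 0;0.2 -0.4 5 0 0;0.2 -0.4 7 0 0;0.2 -0.4 8 0 0;0.2 -0.4 9 0 0;0.2 -0.4 10 0 0;0.2 -0.4 10.8 0 0;0.2 -0.4 11.4 0 0;0.2 -0.4 11.8 0 0;0.2 -0.4 11.8 0 0;0.2 -0.4 12 0 0;0.2 -0.4 12 0 0'
python3 - <<'E'
from h import *
p=cam('top'); tp,_=pose();print(get_obs()['force'])
c=heldpot(p,.062,tp[2]-.017,(.55,.27)); print(pots(p,{'L':(.55,.27)})['L'][:3]); save(p,'t5.png')
E
```

```text
t: 10.8
tcp_pos: [0.5052, 0.37, 0.0803]
orientation: [0.977, 0.215, 0.002, 0.003]
force: [-0.2, -0.3, -1.1]
width: 0.0156
[ 0.01677073  1.05877544 -1.38316055]
held [0.5516 0.2675] n 145 rim z 0.0611 slope [ 0.    -0.001]
tcp [0.5052 0.3699 0.0804] offset dist 0.1125 handle ang 114.4
jaw 24.8
(array([0.55043025, 0.26980902]), np.float64(-0.16297764134874831), 180)
```

```bash
python3 -m handwheel '0 0 0.1 0 0;0 0 0.15 0 0;0 0 0.2 0 0;0 0 0.2 0 0;0 0 0.2 0 0.35;0 0 0.2 0 0.35;0 0 0.2 0 0.35;0 0 0.2 0 0.35;0 0 -2 0 0.35;0 0 -5 0 0.35;0 0 -9 0 0.35;0 0 -14 0 0.35;0 0 -17 0 0.35;0 0 -17 0 0.35'
python3 - <<'E'
from h import *
# fit medium, small
p=cam('top'); W,_=scene(p)
r=pots(p,{'L':(.55,.27),'M':(.551,.267),'S':(.447,-.198)},{'L':0,'M':.003,'S':.003})
for k in r: print(k,r[k][0].round(4),r[k][2])
a=np.radians(-104); x,y=r['S'][0]+.11*np.array([np.cos(a),np.sin(a)]); print(x,y)
to(x,y,.25,np.radians(-14)); to(x,y,.079)
E
```

```text
t: 12.02
tcp_pos: [0.5069, 0.3742, 0.2596]
orientation: [0.977, 0.215, 0.01, -0.002]
force: [0.3, 1.9, 1.2]
width: 0.0323
L [0.5502 0.2696] 190
M [0.5515 0.2673] 168
S [ 0.4474 -0.1976] 86
0.4207560260288777 -0.30436069899553225
shift [-36.1  57.9   0.2] turn [np.float64(0.677), np.float64(-2.464)]
shift [-36.4  57.8  17.3] turn None
```

```bash
python3 -m handwheel '-36.1 57.9 0.2 0.677 0.35;-36.1 57.9 0.2 0.677 0.35;-36.1 57.9 0.2 0.677 0.35;-36.1 57.9 0.2 0.677 0.35;-36.1 57.9 0.2 0.677 0.35;-36.1 57.9 0.2 0.677 0.35;-36.1 57.9 0.2 0.677 0.35;-36.1 57.9 0.2 0.677 0.35;-36.1 57.9 0.2 0.677 0.35;-36.1 57.9 0.2 0.677 0.35;-36.1 57.9 0.2 0.677 0.35;-36.1 57.9 0.2 0.677 0.35;-36.1 57.9 0.2 0.677 0.35;-36.1 57.9 0.2 0.677 0.35;-36.1 57.9 0.2 0.677 0.35;-36.1 57.9 0.2 0.677 0.35;-36.1 57.9 0.2 0.677 0.35;-36.1 57.9 0.2 0.677 0.35;-36.1 57.9 0.2 0.677 0.35;-36.1 57.9 0.2 0.677 0.35'
python3 - <<'E'
from h import *
p=cam('top'); W,_=scene(p); c=(.4474,-.1976); dark=p['img'].max(-1)<70
d=np.hypot(W[...,0]-c[0],W[...,1]-c[1]); 
to(.4208,-.3044,.12,np.radians(-14)); to(.4208,-.3044,.079)
r=pots(p,{'L':(.55,.27),'M':(.551,.267)})
for k in r: print(k,r[k][0].round(4),r[k][2])
heldpot(p,.062,.063,(.5515,.267)); heldpot(p,.075,.06,(.5502,.2696))
E
```

```text
t: 13.73
tcp_pos: [0.4212, -0.302, 0.2497]
orientation: [0.993, -0.12, 0.006, -0.003]
force: [-1.4, -0.2, 0.3]
width: 0.033
shift [-0.2  0.4 13. ] turn [np.float64(0.004), np.float64(-3.138)]
shift [-0.2  0.4 17.1] turn None
L [0.5502 0.2697] 188
M [0.5516 0.2674] 168
held [0.5514 0.2677] n 150 rim z 0.0612 slope [-0.002 -0.01 ]
tcp [ 0.4215 -0.3018  0.25  ] offset dist 0.5841 handle ang -102.9
jaw -13.8
held [0.5503 0.2698] n 176 rim z 0.0585 slope [-0.003  0.   ]
tcp [ 0.4215 -0.3018  0.25  ] offset dist 0.5859 handle ang -102.7
jaw -13.8
```

Medium rim is 3 mm above the large one: seated. Grip the small handle.

```bash
python3 -m handwheel '-0.2 0.3 4 0 0.35;-0.2 0.3 8 0 0.35;-0.2 0.3 12 0 0.35;-0.2 0.3 13.5 0 0.35;-0.2 0.3 15 0 0.35;-0.2 0.3 16 0 0.35;-0.2 0.3 17 0 0.35;-0.2 0.3 17 0 0.35;-0.2 0.3 17 0 0;-0.2 0.3 17 0 0;-0.2 0.3 17 0 0;-0.2 0.3 17 0 0;-0.2 0.3 17 0 0;-0.2 0.3 17 0 0' 60
python3 -m handwheel '0 0 -1 0 0;0 0 -2 0 0;0 0 -4 0 0;0 0 -6 0 0;0 0 -9 0 0;0 0 -12 0 0;0 0 -14.5 0 0;0 0 -14.5 0 0;0 0 -14.5 0 0'
python3 - <<'E'
from h import *
p=cam('top'); tp,_=pose()
heldpot(p,.049,tp[2]-.017,tp[:2]-.11*np.array([np.cos(-1.815),np.sin(-1.815)]))
E
```

```text
t: 14.95
tcp_pos: [0.4212, -0.3039, 0.0806]
orientation: [0.993, -0.12, 0.007, -0.003]
force: [0.3, -0.3, 3.4]
width: 0.0153
t: 15.7
tcp_pos: [0.4196, -0.3048, 0.2274]
orientation: [0.993, -0.12, 0.008, -0.002]
force: [-0.9, 0.1, -1.6]
width: 0.015
held [ 0.4463 -0.1992] n 107 rim z 0.2068 slope [ 0.    -0.022]
tcp [ 0.4186 -0.3042  0.2258] offset dist 0.1086 handle ang -104.8
jaw -13.8
```

```bash
python3 - <<'E'
from h import *
to(.4465,.2395,.215,np.radians(-74))
E
```

```text
shift [-10.3 -53.5   1.3] turn [np.float64(1.051), np.float64(-2.091)]
```

```bash
python3 -m handwheel '-0.5 -2.5 0 0 0;-1 -6 0 0.1 0;-2 -10 0 0.2 0;-2.7 -14 0 0.3 0;-3.5 -18 0 0.4 0;-4.2 -22 0 0.5 0;-5 -26 0 0.6 0;-5.8 -30 0 0.7 0;-6.6 -34 0 0.8 0;-7.4 -38 0 0.9 0;-8 -42 0 1 0;-8.8 -46 0 1.051 0;-9.5 -49.5 0 1.051 0;-10 -52 0.6 1.051 0;-10.3 -53.5 1.3 1.051 0;-10.3 -53.5 1.3 1.051 0;-10.3 -53.5 1.3 1.051 0;-10.3 -53.5 1.3 1.051 0'
python3 - <<'E'
from h import *
p=cam('top'); tp,_=pose()
c=heldpot(p,.049,tp[2]-.018,(.551,.268))
r=pots(p,{'L':(.55,.27),'M':(.551,.267)})
for k in r: print(k,r[k][0].round(4),r[k][2])
save(p,'t6.png'); print(get_obs()['joint_positions'].round(2))
cv2.imwrite('pics/c6.png',cv2.resize(p['img'][130:290,150:450,::-1],None,fx=2.5,fy=2.5))
t=np.array([.5515,.2675])-c+tp[:2]; to(t[0],t[1],.15); to(t[0],t[1],.083)
E
```

```text
t: 17.25
tcp_pos: [0.4456, 0.2379, 0.214]
orientation: [0.798, -0.603, 0.004, -0.004]
force: [-0.2, -0.6, -1.6]
width: 0.0152
held [0.5511 0.2667] n 144 rim z 0.1935 slope [-0.041  0.004]
tcp [0.4461 0.2377 0.2145] offset dist 0.109 handle ang -164.5
jaw -74.2
L [0.5502 0.2715] 96
M [0.553  0.2648] 101
[-0.48  0.42 -0.08  1.88  0.05  0.83 -1.88]
shift [-0.1  0.   6.4] turn None
shift [-0.1  0.1 13.1] turn None
```

View pics/c6.png

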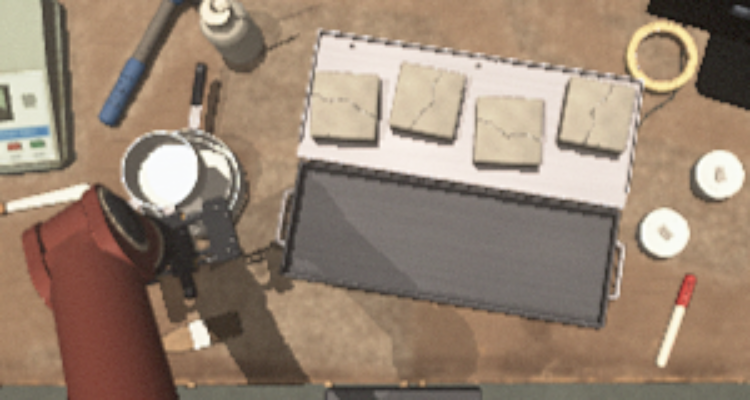

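```bash
python3 -m handwheel '-0.1 0.1 1 0 0;-0.1 0.1 3 0 0;-0.1 0.1 5 0 0;-0.1 0.1 7 0 0;-0.1 0.1 9 0 0;-0.1 0.1 10 0 0;-0.1 0.1 11 0 0;-0.1 0.1 11.7 0 0;-0.1 0.1 12.2 0 0;-0.1 0.1 12.6 0 0;-0.1 0.1 12.8 0 0;-0.1 0.1 12.8 0 0'
python3 - <<'E'
from h import *
p=cam('top'); tp,_=pose();print(get_obs()['force'])
c=heldpot(p,.049,tp[2]-.018,(.551,.268)); 
r=pots(p,{'L':(.55,.27),'M':(.551,.267)})
for k in r: print(k,r[k][0].round(4),r[k][2])
E
```

```text
t: 18.3
tcp_pos: [0.4465, 0.2386, 0.0865]
orientation: [0.798, -0.603, 0.004, -0.004]
force: [-0.0, -0.2, -3.1]
width: 0.0154
[ 0.39693356  0.14413212 -1.68319513]
held [0.5522 0.2673] n 110 rim z 0.0664 slope [-0.028 -0.01 ]
tcp [0.4466 0.2387 0.0867] offset dist 0.1094 handle ang -164.8
jaw -74.2
L [0.5495 0.27  ] 137
M [0.5563 0.266 ] 170
```

```bash
python3 -m handwheel '0 0 0.1 0 0;0 0 0.2 0 0;0 0 0.3 0 0;0 0 0.4 0 0;0 0 0.4 0 0;0 0 0.4 0 0.35;0 0 0.4 0 0.35;0 0 0.4 0 0.35;0 0 0.4 0 0.35;0 0 -2 0 0.35;0 0 -5 0 0.35;0 0 -9 0 0.35;0 0 -14 0 0.35;0 0 -17 0 0.35;0 0 -17 0 0.35'
python3 - <<'E'
from h import *
p=cam('top'); W,blob=scene(p)
for r,z,c in ((.049,.066,(.552,.267)),(.062,.063,(.5515,.2675)),(.075,.06,(.55,.27))): heldpot(p,r,z,c)
for b in blob(.108,.14,(.5,.75),(-.4,.15),300): print('sett',np.round(cv2.minAreaRect((b[:,:2]*1000).astype(np.float32))[0]),cv2.minAreaRect((b[:,:2]*1000).astype(np.float32))[2])
cv2.imwrite('pics/c7.png',cv2.resize(p['img'][140:260,170:290,::-1],None,fx=4,fy=4))
E
```

```text
t: 19.6
tcp_pos: [0.4484, 0.2408, 0.2645]
orientation: [0.798, -0.603, 0.008, -0.012]
force: [1.0, 1.1, 0.6]
width: 0.0326
held [0.552 0.268] n 83 rim z 0.064 slope [ 0.01  -0.004]
tcp [0.4468 0.2397 0.261 ] offset dist 0.1089 handle ang -165.0
jaw -74.2
held [0.5509 0.2678] n 116 rim z 0.0614 slope [-0.009 -0.001]
tcp [0.4468 0.2397 0.261 ] offset dist 0.1078 handle ang -164.9
jaw -74.2
held [0.5501 0.2698] n 142 rim z 0.058 slope [-0.002 -0.01 ]
tcp [0.4468 0.2397 0.261 ] offset dist 0.1076 handle ang -163.8
jaw -74.2
sett [652. -70.] 77.59536743164062
sett [646.  42.] 85.65650939941406
sett [ 631. -298.] 77.93693542480469
sett [ 609. -179.] 85.65170288085938
```

View pics/c7.png

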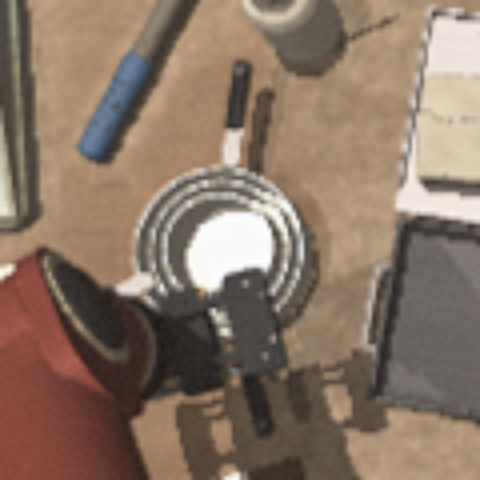

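```bash
python3 - <<'E'
from h import *
p=cam('top'); W,_=scene(p); ok=p['depth']>0
m=ok&(W[...,2]>.09)&(W[...,2]<.25)&(W[...,0]>.68)&(W[...,0]<.9)&(W[...,1]>.08)&(W[...,1]<.3)
q=W[m]; print(len(q),q.min(0).round(3),q.max(0).round(3),np.median(q,0).round(3))
C=np.array([.635,-.129]); ex=np.array([.986,-.1665]); ey=np.array([.1665,.986])
for n,c in {'A':(.646,.042),'B':(.652,-.070),'C':(.631,-.298),'D':(.609,-.179)}.items():
    d=np.array(c)-C; print(n,'own',(d@ex).round(3),(d@ey).round(3))
c=C+.055*ex+.16*ey; print(c); to(*c,.23,np.radians(-99.6)); to(*c,.107)
E
```

```text
396 [0.681 0.08  0.09 ] [0.8   0.239 0.211] [0.759 0.197 0.136]
A own -0.018 0.17
B own 0.007 0.061
C own 0.024 -0.167
D own -0.017 -0.054
[0.71587   0.0196025]
shift [ 28.5 -20.    3.2] turn [np.float64(0.444), np.float64(-2.698)]
shift [ 28.4 -19.8  15.5] turn None
```

```bash
python3 -m handwheel '28.5 -20 0 0.444 0.35;28.5 -20 0 0.444 0.35;28.5 -20 0 0.444 0.35;28.5 -20 0 0.444 0.35;28.5 -20 0 0.444 0.35;28.5 -20 0 0.444 0.35;28.5 -20 0 0.444 0.35;28.5 -20 0 0.444 0.35;28.5 -20 0 0.444 0.35;28.5 -20 4 0.444 0.35;28.5 -20 8 0.444 0.35;28.5 -20 8 0.444 0.35'
python3 - <<'E'
from h import *
C=np.array([.635,-.129]); ex=np.array([.986,-.1665]); ey=np.array([.1665,.986])
c=C+.055*ex+.16*ey; to(*c,.107,np.radians(-99.6)); to(*(C-.088*ex+.16*ey),.107)
p=cam('top'); W,blob=scene(p)
for b in blob(.108,.14,(.5,.75),(-.4,.15),300): 
  r=cv2.minAreaRect((b[:,:2]*1000).astype(np.float32)); print('sett',np.round(r[0]),r[1],r[2])
E
```

```text
t: 20.7
tcp_pos: [0.71, 0.0187, 0.1696]
orientation: [-0.645, 0.764, 0.003, -0.002]
force: [-1.7, 0.2, -1.8]
width: 0.0325
shift [-0.2 -0.6  6.3] turn [np.float64(-0.001), np.float64(3.14)]
shift [-0.2 13.7  6.4] turn None
sett [652. -70.] (90.18617248535156, 90.776123046875) 77.5552749633789
sett [ 631. -299.] (90.10623168945312, 91.7239990234375) 78.34300231933594
sett [ 609. -179.] (89.95504760742188, 90.50834655761719) 86.67771911621094
```

```bash
python3 -m handwheel '-0.2 -0.6 3 0 0.35;-0.2 -0.6 5 0 0.35;-0.2 -0.6 6 0 0.35;-0.2 -0.6 6.3 0 0.35;-0.2 -0.2 6.3 0 0.35;-0.2 0.6 6.3 0 0.35;-0.2 1.4 6.3 0 0.35;-0.2 2.2 6.3 0 0.35;-0.2 3 6.3 0 0.35;-0.2 4 6.3 0 0.35;-0.2 5 6.3 0 0.35;-0.2 6 6.3 0 0.35;-0.2 7 6.3 0 0.35;-0.2 8 6.3 0 0.35;-0.2 9 6.3 0 0.35'
python3 - <<'E'
from h import *
o=get_obs(); print(o['force'])
C=np.array([.635,-.129]); ex=np.array([.986,-.1665]); ey=np.array([.1665,.986])
print((o['tcp_pos'][:2]-C)@ex)
p=cam('top');s=cam('side'); i=np.vstack([p['img'][150:280,230:490],s['img'][160:290,200:460]])[:,:,::-1]
cv2.imwrite('pics/c8.png',cv2.resize(i,None,fx=2.2,fy=2.2,interpolation=cv2.INTER_CUBIC))
E
```

```text
t: 22.0
tcp_pos: [0.6314, 0.0353, 0.1167]
orientation: [-0.645, 0.764, -0.006, 0.009]
force: [7.8, -1.5, 2.1]
width: 0.0323
[ 7.79388712 -1.50245868  2.09314282]
-0.03089133716342042
```

View pics/c8.png

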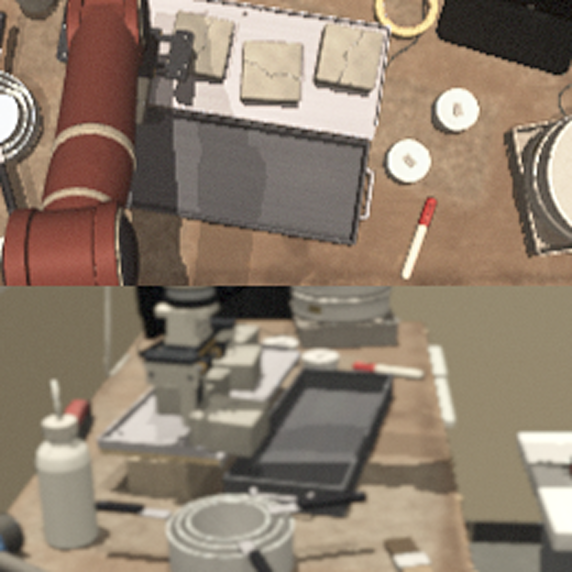

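```bash
python3 -m handwheel '0 0.8 0 0 0.35;0 1.6 0 0 0.35;0 2.4 0 0 0.35;0 3.2 0 0 0.35;0 4 0 0 0.35;0 4.8 0 0 0.35;0 5.6 0 0 0.35;0 5.8 0 0 0.35;0 5.8 0 0 0.35'
python3 - <<'E'
from h import *
o=get_obs(); print(o['force'])
C=np.array([.635,-.129]); ex=np.array([.986,-.1665]); ey=np.array([.1665,.986])
print((o['tcp_pos'][:2]-C)@ex)
p=cam('top');s=cam('side'); i=np.vstack([p['img'][150:280,230:490],s['img'][160:290,200:460]])[:,:,::-1]
cv2.imwrite('pics/c9.png',cv2.resize(i,None,fx=2.2,fy=2.2,interpolation=cv2.INTER_CUBIC))
E
```

```text
t: 22.85
tcp_pos: [0.5703, 0.0461, 0.1152]
orientation: [-0.645, 0.764, -0.003, 0.006]
force: [-0.4, -0.2, 0.6]
width: 0.0327
[-0.35403498 -0.21776703  0.61899306]
-0.09291692299150821
```

View pics/c9.png

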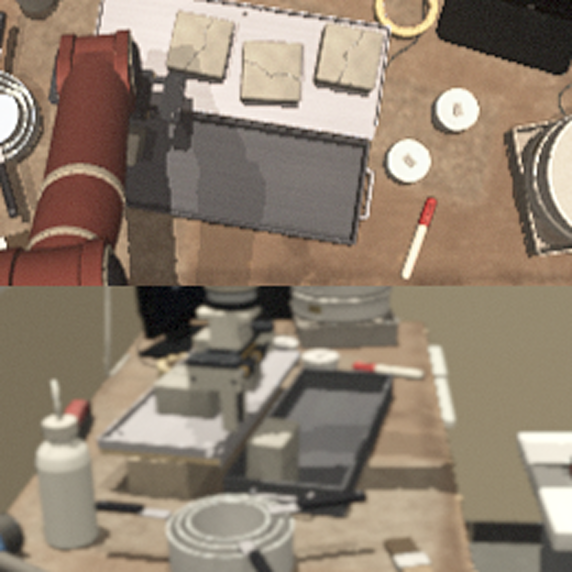

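```bash
python3 - <<'E'
from h import *
C=np.array([.635,-.129]); ex=np.array([.986,-.1665]); ey=np.array([.1665,.986])
f=lambda x,y:C+x*ex+y*ey
to(*f(-.093,.15),.18); to(*f(.074,.061),.18,np.radians(-99.6)); to(*f(.074,.061),.112); to(*f(-.093,.061),.112)
E
```

```text
shift [ 1.1  0.  -6.5] turn None
shift [ 10.  -16.7  -6.3] turn [np.float64(-0.001), np.float64(3.141)]
shift [ 10.1 -16.6   0.5] turn None
shift [10.1  0.1  0.3] turn None
```

```bash
python3 -m handwheel '0 0 -4 0 0.35;0 0 -6.5 0 0.35;3 -4 -6.5 0 0.35;10 -16.7 -6.5 0 0.35;10 -16.7 -6.5 0 0.35;10 -16.7 -6.5 0 0.35;10 -16.7 -6.5 0 0.35;10 -16.7 -6.5 0 0.35;10 -16.7 -6.5 0 0.35'
python3 - <<'E'
from h import *
C=np.array([.635,-.129]); ex=np.array([.986,-.1665]); ey=np.array([.1665,.986])
f=lambda x,y:C+x*ex+y*ey
to(*f(.074,.061),.112,np.radians(-99.6)); to(*f(-.093,.061),.112)
p=cam('top'); W,blob=scene(p)
for b in blob(.108,.14,(.5,.75),(-.4,.15),200): 
  r=cv2.minAreaRect((b[:,:2]*1000).astype(np.float32)); print('sett',np.round(r[0]),len(b))
E
```

```text
t: 23.7
tcp_pos: [0.7188, -0.0832, 0.1808]
orientation: [-0.644, 0.765, -0.004, 0.006]
force: [-0.4, 1.0, 0.1]
width: 0.0324
shift [-0.2  0.2  6.9] turn [np.float64(-0.004), np.float64(3.138)]
shift [-0.1 16.9  6.7] turn None
sett [ 631. -299.] 728
sett [ 610. -179.] 720
```

```bash
python3 -m handwheel '-0.2 0.2 3 0 0.35;-0.2 0.2 5 0 0.35;-0.2 0.2 6.5 0 0.35;-0.2 0.2 7 0 0.35;-0.2 0.6 7 0 0.35;-0.2 1.2 7 0 0.35;-0.2 2 7.2 0 0.35;-0.2 3 7.4 0 0.35;-0.2 4 7.4 0 0.35;-0.2 5 7.4 0 0.35;-0.2 6 7.4 0 0.35;-0.2 7 7.4 0 0.35;-0.2 8 7.4 0 0.35;-0.2 9 7.4 0 0.35;-0.2 10 7.4 0 0.35;-0.2 11 7.4 0 0.35'
python3 -m handwheel '0 0.8 0 0 0.35;0 1.6 0 0 0.35;0 2.4 0 0 0.35;0 3.2 0 0 0.35;0 4 0 0 0.35;0 4.8 0 0 0.35;0 5.5 0 0 0.35;0 5.8 0 0 0.35;0 5.8 0 0 0.35'
python3 - <<'E'
from h import *
C=np.array([.635,-.129]); ex=np.array([.986,-.1665]); ey=np.array([.1665,.986])
f=lambda x,y:C+x*ex+y*ey
o=get_obs(); print((o['tcp_pos'][:2]-C)@ex,o['force'])
p=cam('top');s=cam('side'); i=np.vstack([p['img'][150:280,230:490],s['img'][160:290,200:460]])[:,:,::-1]
cv2.imwrite('pics/c10.png',cv2.resize(i,None,fx=2.2,fy=2.2,interpolation=cv2.INTER_CUBIC))
to(*f(-.093,.061),.18); to(*f(.055,-.054),.18,np.radians(-99.6))
E
```

```text
t: 25.08
tcp_pos: [0.6202, -0.0611, 0.1123]
orientation: [-0.645, 0.764, -0.012, 0.015]
force: [10.2, -2.0, 8.6]
width: 0.0328
t: 25.83
tcp_pos: [0.5609, -0.0509, 0.1099]
orientation: [-0.645, 0.764, -0.011, 0.014]
force: [-0.1, -1.0, -0.2]
width: 0.0322
-0.08607617497884741 [-0.11342713 -1.00293053 -0.17514526]
shift [ 0.3  0.6 -7. ] turn None
shift [ 11.8 -14.2  -6.6] turn [np.float64(-0.001), np.float64(3.141)]
```

View pics/c10.png

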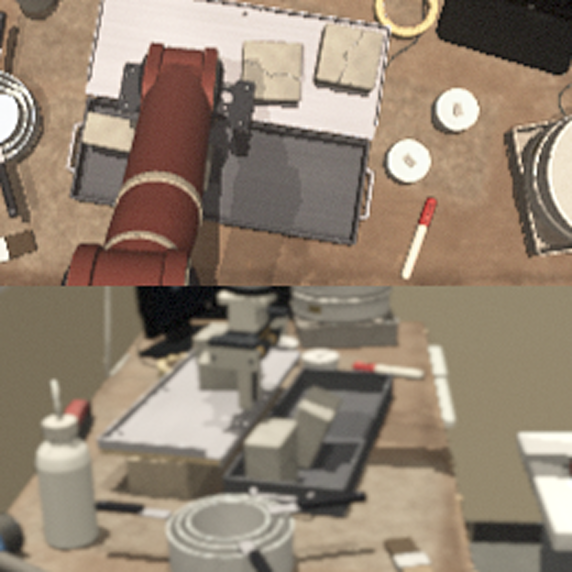

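```bash
python3 -m handwheel '0 0 -4 0 0.35;0 0 -7 0 0.35;3 -4 -7 0 0.35;11.8 -14.2 -7 0 0.35;11.8 -14.2 -7 0 0.35;11.8 -14.2 -7 0 0.35;11.8 -14.2 -7 0 0.35;11.8 -14.2 -7 0 0.35;11.8 -14.2 -7 0 0.35'
python3 - <<'E'
from h import *
C=np.array([.635,-.129]); ex=np.array([.986,-.1665]); ey=np.array([.1665,.986])
f=lambda x,y:C+x*ex+y*ey
to(*f(.055,-.054),.108,np.radians(-99.6)); to(*f(-.093,-.054),.108)
p=cam('top'); W,blob=scene(p)
for b in blob(.108,.14,(.5,.75),(-.4,.15),100): 
  r=cv2.minAreaRect((b[:,:2]*1000).astype(np.float32)); print('sett',np.round(r[0]),len(b))
for b in blob(.03,.14,(.36,.54),(-.4,.15),150): print('tray',b.mean(0).round(3),b.min(0).round(3),b.max(0).round(3),len(b))
E
```

```text
t: 26.68
tcp_pos: [0.6795, -0.1922, 0.1827]
orientation: [-0.644, 0.765, -0.011, 0.014]
force: [-0.6, -0.0, -0.5]
width: 0.0329
shift [-0.   0.2  7.5] turn [np.float64(-0.003), np.float64(3.139)]
shift [ 0. 15.  7.] turn None
sett [ 630. -302.] 605
tray [ 0.501 -0.305  0.061] [ 0.362 -0.343  0.03 ] [ 0.54  -0.242  0.087] 345
tray [0.496 0.069 0.078] [ 0.395 -0.02   0.03 ] [0.539 0.141 0.101] 513
tray [ 0.491 -0.045  0.092] [ 0.461 -0.091  0.035] [0.521 0.002 0.101] 401
tray [ 0.475 -0.386  0.043] [ 0.444 -0.4    0.035] [ 0.508 -0.367  0.051] 151
```

```bash
python3 -m handwheel '0 0.2 3 0 0.35;0 0.2 5 0 0.35;0 0.2 6.7 0 0.35;0 0.2 7.2 0 0.35;0 0.6 7.2 0 0.35;0 1.2 7.2 0 0.35;0 2 7.2 0 0.35;0 3 7.2 0 0.35;0 4 7.2 0 0.35;0 5 7.2 0 0.35;0 6 7.2 0 0.35;0 7 7.2 0 0.35;0 8 7.2 0 0.35;0 9 7.2 0 0.35;0 10 7.2 0 0.35;0 10.5 7.2 0 0.35'
python3 -m handwheel '0 0.8 0 0 0.35;0 1.6 0 0 0.35;0 2.4 0 0 0.35;0 3.2 0 0 0.35;0 4 0 0 0.35;0 4.6 0 0 0.35;0 4.8 0 0 0.35;0 4.8 0 0 0.35'
python3 - <<'E'
from h import *
C=np.array([.635,-.129]); ex=np.array([.986,-.1665]); ey=np.array([.1665,.986])
f=lambda x,y:C+x*ex+y*ey
o=get_obs(); print((o['tcp_pos'][:2]-C)@ex,o['force'])
p=cam('top'); W,blob=scene(p)
for b in blob(.108,.14,(.5,.75),(-.4,.15),100): 
  r=cv2.minAreaRect((b[:,:2]*1000).astype(np.float32)); print('sett',np.round(r[0]),r[2],len(b),(np.array(r[0])/1000-C)@ex,(np.array(r[0])/1000-C)@ey)
to(*f(-.093,-.054),.18); to(*f(.084,-.167),.18,np.radians(-99.6))
E
```

```text
t: 28.07
tcp_pos: [0.5892, -0.1743, 0.1154]
orientation: [-0.645, 0.763, -0.023, 0.024]
force: [9.7, -0.9, 8.5]
width: 0.0325
t: 28.73
tcp_pos: [0.5404, -0.166, 0.112]
orientation: [-0.645, 0.763, -0.022, 0.023]
force: [1.2, -0.1, -0.5]
width: 0.0325
-0.0871425664721515 [ 1.18969933 -0.1216019  -0.53449477]
sett [ 631. -299.] 78.21721649169922 726 0.02390318301391606 -0.16797243106079102
shift [ 0.1  0.2 -6.8] turn None
shift [ 11.4 -17.4  -5.8] turn [np.float64(0.0), np.float64(-3.141)]
```

```bash
python3 -m handwheel '0 0 -4 0 0.35;0 0 -7 0 0.35;3 -4 -7 0 0.35;11.4 -17.4 -6.5 0 0.35;11.4 -17.4 -6.5 0 0.35;11.4 -17.4 -6.5 0 0.35;11.4 -17.4 -6.5 0 0.35;11.4 -17.4 -6.5 0 0.35;11.4 -17.4 -6.5 0 0.35'
python3 - <<'E'
from h import *
C=np.array([.635,-.129]); ex=np.array([.986,-.1665]); ey=np.array([.1665,.986])
f=lambda x,y:C+x*ex+y*ey
to(*f(.084,-.165),.113,np.radians(-99.6)); to(*f(-.093,-.165),.113)
p=cam('top'); W,blob=scene(p)
save(p,'t11.png'); s=cam('side'); i=np.vstack([p['img'][150:280,230:490],s['img'][160:290,200:460]])[:,:,::-1]
cv2.imwrite('pics/c11.png',cv2.resize(i,None,fx=2.2,fy=2.2,interpolation=cv2.INTER_CUBIC))
E
```

```text
t: 29.53
tcp_pos: [0.6892, -0.309, 0.184]
orientation: [-0.644, 0.764, -0.021, 0.022]
force: [-0.6, 0.2, -0.8]
width: 0.0327
shift [-0.3  0.4  7.1] turn [np.float64(-0.002), np.float64(3.14)]
shift [-0.3 18.   6. ] turn None
```

View pics/c11.png

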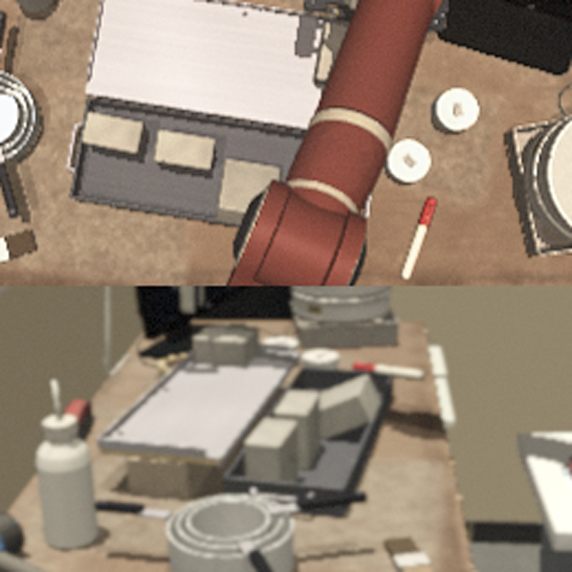

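```bash
python3 -m handwheel '-0.3 0.2 3 0 0.35;-0.3 0.2 5 0 0.35;-0.3 0.2 6.5 0 0.35;-0.3 0.2 6.9 0 0.35;-0.3 0.6 6.9 0 0.35;-0.3 1.2 6.9 0 0.35;-0.3 2 6.9 0 0.35;-0.3 3 6.9 0 0.35;-0.3 4 6.9 0 0.35;-0.3 5 6.9 0 0.35;-0.3 6 6.9 0 0.35;-0.3 7 6.9 0 0.35;-0.3 8 6.9 0 0.35;-0.3 9 6.9 0 0.35;-0.3 10 6.9 0 0.35;-0.3 11 6.9 0 0.35'
python3 -m handwheel '0 0.8 0 0 0.35;0 1.6 0 0 0.35;0 2.4 0 0 0.35;0 3.2 0 0 0.35;0 4 0 0 0.35;0 4.8 0 0 0.35;0 5.5 0 0 0.35;0 5.8 0 0 0.35;0 5.8 0 0 0.35'
python3 - <<'E'
from h import *
C=np.array([.635,-.129]); ex=np.array([.986,-.1665]); ey=np.array([.1665,.986])
f=lambda x,y:C+x*ex+y*ey
o=get_obs(); print((o['tcp_pos'][:2]-C)@ex,o['force'])
to(*f(-.06,-.165),.25); to(*f(.03,-.165),.30)
E
```

```text
t: 30.97
tcp_pos: [0.5949, -0.2869, 0.1182]
orientation: [-0.646, 0.762, -0.033, 0.03]
force: [11.5, -2.3, 7.1]
width: 0.0325
t: 31.72
tcp_pos: [0.537, -0.2776, 0.115]
orientation: [-0.646, 0.762, -0.033, 0.03]
force: [-0.4, 0.8, -0.3]
width: 0.0325
-0.07192259957136042 [-0.37279303  0.83873296 -0.26883469]
shift [  0.2  -2.4 -13.3] turn None
shift [  0.2 -11.8 -17.5] turn None
```

Force dropped to zero, so it should have gone. Lift and swing back clear to look.

```bash
python3 -m handwheel '0 0 -4 0 0.35;0 -1 -8 0 0.35;0 -2 -12 0 0.35;6 -6 -15 0 0.35;12 -10 -16 0 0.35;18 -10 -16 0 0.35;22 -10 -16 0 0.35;26 -10 -16 0 0.35;30 -10 -16 0 0.35;34 -10 -16 0 0.35;34 -10 -16 0 0.35;34 -10 -16 0 0.35;34 -10 -16 0 0.35'
python3 - <<'E'
from h import *
p=cam('top'); s=cam('side'); W,blob=scene(p)
C=np.array([.635,-.129]); ex=np.array([.986,-.1665]); ey=np.array([.1665,.986]); T=C-.1745*ex
d=W[...,:2]-T; X=d@ex; Y=d@ey
m=(p['depth']>0)&(abs(X)<.09)&(abs(Y)<.228)&(W[...,2]>.03)&(p['img'].min(-1)>75)
n,l,st,_=cv2.connectedComponentsWithStats(m.astype(np.uint8),connectivity=4)
for i in range(1,n):
    if st[i,4]>60:
        k=l==i; z=W[k][:,2]; print(st[i,4],'X',X[k].min().round(3),X[k].max().round(3),'Y',Y[k].min().round(3),Y[k].max().round(3),'z',np.percentile(z,[5,50,95]).round(3))
i=np.vstack([p['img'][150:280,230:490],s['img'][160:290,200:460]])[:,:,::-1]
cv2.imwrite('pics/c12.png',cv2.resize(i,None,fx=2.2,fy=2.2,interpolation=cv2.INTER_CUBIC))
for b in blob(.035,.075,(.4,.65),(-.6,-.38)): print('tin?',cv2.minEnclosingCircle((b[:,:2]*1000).astype(np.float32))[0],np.median(b[:,2]).round(4),len(b))
for r,z,c in ((.049,.066,(.552,.267)),(.062,.063,(.5515,.2675)),(.075,.06,(.55,.27))): heldpot(p,r,z,c)
E
```

```text
t: 32.8
tcp_pos: [0.5587, -0.6347, 0.2767]
orientation: [-0.642, 0.766, -0.031, 0.027]
force: [-0.9, 0.0, -1.5]
width: 0.0326
350 X 0.073 0.09 Y -0.228 0.226 z [0.042 0.07  0.076]
402 X 0.002 0.061 Y 0.128 0.228 z [0.077 0.093 0.097]
402 X -0.006 0.045 Y 0.014 0.104 z [0.087 0.093 0.097]
1607 X -0.083 0.019 Y -0.228 0.226 z [0.044 0.055 0.083]
tin? (556.71484375, -481.0634765625) 0.0434 300
tin? (462.0788879394531, -576.7122802734375) 0.052 128
tin? (474.7106018066406, -402.4974060058594) 0.044 255
held [0.5523 0.2681] n 112 rim z 0.0643 slope [-0.015 -0.007]
tcp [ 0.5633 -0.6283  0.2795] offset dist 0.8965 handle ang -89.3
jaw -99.6
held [0.5513 0.2676] n 151 rim z 0.0617 slope [-0.025  0.002]
tcp [ 0.5633 -0.6283  0.2795] offset dist 0.896 handle ang -89.2
jaw -99.6
held [0.5504 0.2699] n 180 rim z 0.0589 slope [-0.015 -0.008]
tcp [ 0.5633 -0.6283  0.2795] offset dist 0.8983 handle ang -89.2
jaw -99.6
```

View pics/c12.png

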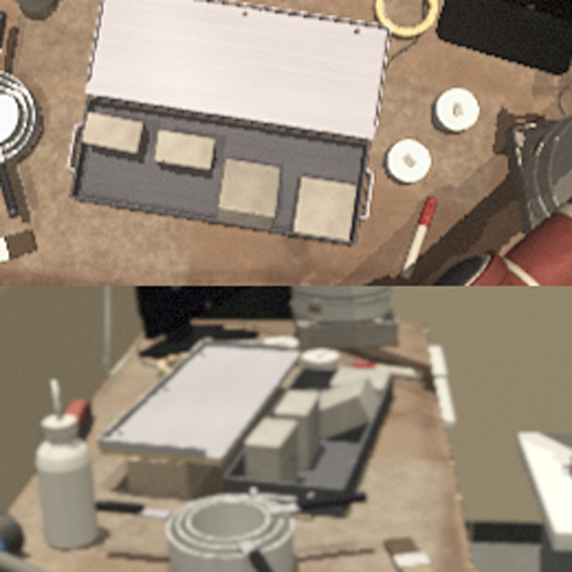

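```bash
python3 - <<'E'
from h import *
p=cam('top'); W,_=scene(p)
C=np.array([.635,-.129]); ex=np.array([.986,-.1665]); ey=np.array([.1665,.986]); T=C-.1745*ex
d=W[...,:2]-T; X=d@ex; Y=d@ey; ok=p['depth']>0
for n,y0,y1 in (('D',-.085,-.03),('C',-.195,-.14)):
    m=ok&(Y>y0)&(Y<y1)&(abs(X)<.1)
    for x in np.arange(-.1,.09,.01):
        k=m&(abs(X-x)<.005); print(n,x.round(2),np.median(W[k][:,2]).round(3) if k.any() else None,end=' ; ')
    print()
E
```

```text
D -0.1 -0.001 ; D -0.09 -0.0 ; D -0.08 0.048 ; D -0.07 0.068 ; D -0.06 0.084 ; D -0.05 0.083 ; D -0.04 0.078 ; D -0.03 0.073 ; D -0.02 0.068 ; D -0.01 0.064 ; D -0.0 0.059 ; D 0.01 0.053 ; D 0.02 0.046 ; D 0.03 0.003 ; D 0.04 0.004 ; D 0.05 0.003 ; D 0.06 0.003 ; D 0.07 0.004 ; D 0.08 0.04 ; 
C -0.1 0.0 ; C -0.09 -0.001 ; C -0.08 0.049 ; C -0.07 0.053 ; C -0.06 0.053 ; C -0.05 0.053 ; C -0.04 0.053 ; C -0.03 0.053 ; C -0.02 0.052 ; C -0.01 0.053 ; C -0.0 0.054 ; C 0.01 0.05 ; C 0.02 0.003 ; C 0.03 0.003 ; C 0.04 0.003 ; C 0.05 0.004 ; C 0.06 0.004 ; C 0.07 0.004 ; C 0.08 0.042 ;
```

```bash
python3 -m handwheel '0 0 -3 0 0.35;0 0 -5 0 0.35;-5 4 -5 0 0.35;-10 6 -5 0 0.35;-10 6 -5 0 0.35;-10 6 -5 0 0.35;-10 6 -5 0 0.35;-10 6 -5 0 0.35'
python3 - <<'E'
from h import *
p=cam('top'); W,blob=scene(p); o=get_obs(); print(o['force'],o['joint_vel'].round(3))
for b in blob(.035,.075,(.4,.65),(-.6,-.38)): print('tin?',np.round(cv2.minEnclosingCircle((b[:,:2]*1000).astype(np.float32))[0]),np.median(b[:,2]).round(4),len(b))
for r,z,c in ((.049,.066,(.552,.267)),(.062,.063,(.5515,.2675)),(.075,.06,(.55,.27))): heldpot(p,r,z,c)
for n in ('brush','bottle'):
  l=models.place_of(n,p)[0]; print(n,world(p,*l['location']).round(3))
print(ticket.job_done())
E
```

```text
t: 33.62
tcp_pos: [0.5191, -0.5146, 0.329]
orientation: [-0.647, 0.761, -0.033, 0.032]
force: [0.2, -0.5, 0.1]
width: 0.0325
[ 0.8328288   0.27581701 -0.24908043] [ 0.021  0.043  0.017 -0.043  0.002  0.004  0.001]
tin? [ 557. -482.] 0.0435 301
tin? [ 462. -577.] 0.0549 134
tin? [ 475. -402.] 0.0439 256
held [0.5522 0.2682] n 114 rim z 0.0645 slope [-0.022 -0.011]
tcp [ 0.5189 -0.5165  0.3284] offset dist 0.7854 handle ang -92.4
jaw -99.3
held [0.5512 0.2677] n 148 rim z 0.0617 slope [-0.019 -0.012]
tcp [ 0.5189 -0.5165  0.3284] offset dist 0.7849 handle ang -92.4
jaw -99.3
held [0.5503 0.2697] n 185 rim z 0.0586 slope [-0.014 -0.003]
tcp [ 0.5189 -0.5165  0.3284] offset dist 0.7869 handle ang -92.3
jaw -99.3
brush [0.32  0.309 0.013]
bottle [0.763 0.172 0.064]
the job is handed in; nothing more can be done
None
```

The bench is cleared and the job is handed in, at about 34 s of the 192 s allowed. I pressed both tin lids home, nested the three pots on the bench, and slid all four setts over the front edge into the tray without lifting any.

**Last checks:**
- **Lids:** both tin tops read about 44 mm, so the lids are home. One tin was found shifted about 3 cm partway through; its lid still read 44 mm.
- **Pots:** the axes agree within about 2 mm. The rims read 58.6, 61.7 and 64.5 mm, the 3 mm steps of seated pots. The measured tilts were about 0.025 rad at most, which is close to the noise of the measurement (limit 0.04).
- **Setts:** all four are in the tray. Two stand on their sides, one lies flat, and one leans against the robot-side wall at about 25°, with its centre about 43 mm up and about 30 mm off the tray's centreline.
- **Bystanders:** the brush and bottle are where they were, within the 1–2 cm scatter of the network readings.
- **Arm:** it ended clear above the bench, with external force under 1 N and almost at rest.

None of these checks failed or disagreed.

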